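# Move the office stamps to the new rack in reverse order

### The arm

A 7-joint arm with a two-finger parallel gripper is mounted at the origin on the work surface. World frame = base frame: x ahead of the robot, y to its left, z up, the work surface at z = 0. Lengths are in m, angles in rad, forces in N, time in s.
With the tool pointing down it reaches from about 0.4 to 0.85 m from the base axis. Payload 10.4 kg.
Tool frame: the origin (TCP) lies midway between the tips of the shut fingers; the grasp point (between the pads) lies 19 mm behind it; z points along the fingers, y is the direction in which the jaws open and shut (so a half turn about z gives the same grasp; the last joint's range is limited). The gripper opens to 87 mm and grips with 3 to 60 N. Pads are 19 mm wide; open, the fingers measure 117 mm over their backs; the gripper's body (75 mm by 190 mm) begins 51 mm behind the grasp point.
Start: joints at [-1.364, 0.332, -0.065, 1.46, 0.022, 1.35, -0.088], TCP at [0.142, 0.609, 0.223] pointing down, gripper open.
Joint ranges: [-2.6, 2.6], [-0.5, 2.12], [-1.47, 1.34], [0.16, 2.42], [-1.27, 4.41], [0.06, 2.06], [-2.6, 2.6]. Speed limits (rad/s): [2.22, 2.22, 2.79, 2.79, 3.14, 3.14, 3.14].

### API

Orientations are given as [roll, pitch, yaw] about the fixed x, y, z axes, in that order (R = Rz(yaw) Ry(pitch) Rx(roll)).
In Python, from station import * gives the robot as it stands.
- The arm moves only by the tool apply_moves, never from a script. Its argument "rows" is a list that holds one entry, the list of rows, each a list of 4 numbers: the shift along the world's x, y, z in units of 40 mm (1.0 is 40 mm), then the turn about the world's z in units of 8 degrees (1.0 is 8 degrees). A call has 1 to 8 rows; each row shifts and turns the pose as measured when the row begins; what a row does not reach is not made up. A row lasts 1/10 s, in which the tool goes at most 50 mm and 8.59 degrees, less where a joint would pass 70% of its speed; a pose out of reach is approached as far as the arm can. A call is refused whole if a number of a shift passes 1 or a number of a turn 1, either way. A call with a gripper value outside its range is refused whole. "claw" is the opening, from 0 (shut) to 1 (fully open), set as the call begins (left out, the last holds). The fingers move at their own pace and stop on an object; "force" is the grip in N (left out, the last holds). Time passes only in rows, so rows that do not move let the fingers close. It gives the time, the measured TCP pose, the force and the opening at its end, in the units of the state.
- get_state(): the state, without advancing time (a new reading comes with each control period).
- snapshot(name): name is "scene" or "top" or "wrist"; returns (picture, depth): 400x640x3 uint8, red, green, blue; 400x640 float32, m along the optical axis (not along the pixel's ray), 0 where there is no reading.
- camera_info(name): a dict with "fx", "fy", "cx", "cy" (pixels), "cam_to_world" (4x4, takes a point from camera to world coordinates). Camera axes: x right, y down, z forward; pixel columns grow to the right and rows downward; lengths in m; the calibration is good to about 2 mm. A picture is of the moment at which its call begins: read the wrist's pose just before it. camera_info takes no time and is no camera call; for the wrist camera it gives the pose at the moment of the call.
- job_done(): hands the job in, once; it reports no verdict.
The state is a dict: "t": time; "joints": joint angles; "qvel": joint speeds; "tau": joint torques, N m; "tool_pos": TCP position; "tool_rot": TCP orientation; "wrist_force": force on the tool from outside, world axes, zero at the start; "ft_torque": the same for the moment, N m; "gripper_width": opening from 0.0 (shut) to 1.0 (fully open).
Only numpy, scipy, OpenCV 4.12 (cv2) and the standard library are available. Lean on these libraries where they do the work, as an engineer would, in place of code of your own. Each camera call takes 0.05 s, during which the arm holds its last target. There are 200 camera calls.

### The job

Move the four office stamps from the dishes on the old plywood board into the four compartments of the new wooden rack, one in each, in reverse order: the rack will serve the colleague who sits across the desk, so the stamp that is now at the left end goes into the right-end compartment, and so on along the row. Stand each one upright on the floor of its compartment; set them down, do not drop them, and do not let any stamp tip over on the way.

Things in the scene. Friction and masses are not known exactly. Their poses are not given: they have to be found in the camera images.
- round_mid (a point): Stamp with a round pale wood base 41 mm across, 16 mm high, and a fat turned handle, 30 mm across from 42 to 64 mm above the underside, thinner below and above; 76 mm high, 60 g. Point: its centre, half-way up; z up its axis, y within 15 degrees of the row. Loose in its dish (inner floor 15 mm above the table); neighbours 70 mm away along y, so grip across x.
- tall_mid (a point): Tall slim stamp: dark wood base 30 (x) by 44 (y) mm, 20 mm high, brass collar, straight round dark handle 20 mm across from 26 mm to the top; 100 mm high, 80 g. Point: its centre, half-way up; z up its axis, y within 15 degrees of the row. Loose in its dish (inner floor 15 mm above the table); neighbours 70 mm away along y, so grip across x.
- block_mid (a point): Self-inking stamp: black plastic block 36 (x) by 42 (y) mm, 40 mm high, on it a narrower black grip 28 (x) by 34 (y) mm up to the top; 82 mm high, 90 g. Point: its centre, half-way up; z up its axis, y within 15 degrees of the row. Loose in its dish (inner floor 15 mm above the table); neighbours 70 mm away along y, so grip across x.
- bar_mid (a point): Low stamp: pale wood base 38 (x) by 44 (y) mm, 20 mm high, narrow neck, rounded bar handle along y, 24 (x) by 44 (y) mm, from 34 mm to the top; 58 mm high, 60 g. Point: its centre, half-way up; z up its axis, y within 15 degrees of the row. Loose in its dish (inner floor 15 mm above the table); neighbours 70 mm away along y, so grip across x.
- rack: New rack, fixed, beside the old board (left or right of it): brown wooden box 284 (y) by 78 (x) mm, 26 mm high. Origin: centre of its underside, on the table; +y is its left end seen from the robot. Four compartments, centres at y = +105, +35, -35, -105 mm, x = 0; inside 66 (y) by 70 (x) mm, floor 6 mm up, walls 4 mm thick. Turned up to 15 degrees.
- dish_round: Fixed grey square dish in which the round-based stamp starts: 66 mm square, 10 mm high, walls 3 mm. Origin: centre of its underside, 12 mm above the table on the old plywood board (290 by 92 mm); +y along the row, to the left seen from the robot. Four like dishes in one row, 70 mm apart, in any order, turned up to 15 degrees.
- dish_tall: Fixed grey square dish in which the tall slim stamp starts: 66 mm square, 10 mm high, walls 3 mm. Origin: centre of its underside, 12 mm above the table on the old plywood board (290 by 92 mm); +y along the row, to the left seen from the robot. Four like dishes in one row, 70 mm apart, in any order, turned up to 15 degrees.
- dish_block: Fixed grey square dish in which the black self-inking stamp starts: 66 mm square, 10 mm high, walls 3 mm. Origin: centre of its underside, 12 mm above the table on the old plywood board (290 by 92 mm); +y along the row, to the left seen from the robot. Four like dishes in one row, 70 mm apart, in any order, turned up to 15 degrees.
- dish_bar: Fixed grey square dish in which the low bar-handled stamp starts: 66 mm square, 10 mm high, walls 3 mm. Origin: centre of its underside, 12 mm above the table on the old plywood board (290 by 92 mm); +y along the row, to the left seen from the robot. Four like dishes in one row, 70 mm apart, in any order, turned up to 15 degrees.
There are look-alikes about, which are no part of the job. Leave any pink or purple look-alike of the part that bears tall_mid alone.

How it is judged:
At the end, for the whole second after the job is handed in: All four stamps stand still and released in the rack, one per compartment, on its floor (height within 5 mm), upright within 0.12 rad, centres within 30 mm of the rack's long centre line, their left-to-right order the reverse of that of the dishes they came from (x of round_mid in the frame of rack between -0.03 and 0.03 m and y of round_mid in the frame of rack between -0.138 and 0.138 m and z of round_mid in the frame of rack between 0.039 and 0.049 m and angle between each of round_mid, tall_mid, block_mid, bar_mid's own z axis and vertical below 0.12 rad and linear speed of each of stamp_round, stamp_tall, stamp_block, stamp_bar below 0.02 m/s and contact force between each of stamp_round, stamp_tall, stamp_block, stamp_bar and the fingers below 0.1 N and x of tall_mid in the frame of rack between -0.03 and 0.03 m and y of tall_mid in the frame of rack between -0.138 and 0.138 m and z of tall_mid in the frame of rack between 0.051 and 0.061 m and x of block_mid in the frame of rack between -0.03 and 0.03 m and y of block_mid in the frame of rack between -0.138 and 0.138 m and z of block_mid in the frame of rack between 0.042 and 0.052 m and x of bar_mid in the frame of rack between -0.03 and 0.03 m and y of bar_mid in the frame of rack between -0.138 and 0.138 m and z of bar_mid in the frame of rack between 0.03 and 0.04 m and ((y of dish_round in the frame of dish_tall above 0 m and ((y of round_mid in the frame of rack below -0.07 m and y of tall_mid in the frame of rack above -0.07 m) or (y of round_mid in the frame of rack below 0 m and y of tall_mid in the frame of rack above 0 m) or (y of round_mid in the frame of rack below 0.07 m and y of tall_mid in the frame of rack above 0.07 m))) or (y of dish_round in the frame of dish_tall below 0 m and ((y of tall_mid in the frame of rack below -0.07 m and y of round_mid in the frame of rack above -0.07 m) or (y of tall_mid in the frame of rack below 0 m and y of round_mid in the frame of rack above 0 m) or (y of tall_mid in the frame of rack below 0.07 m and y of round_mid in the frame of rack above 0.07 m)))) and ((y of dish_round in the frame of dish_block above 0 m and ((y of round_mid in the frame of rack below -0.07 m and y of block_mid in the frame of rack above -0.07 m) or (y of round_mid in the frame of rack below 0 m and y of block_mid in the frame of rack above 0 m) or (y of round_mid in the frame of rack below 0.07 m and y of block_mid in the frame of rack above 0.07 m))) or (y of dish_round in the frame of dish_block below 0 m and ((y of block_mid in the frame of rack below -0.07 m and y of round_mid in the frame of rack above -0.07 m) or (y of block_mid in the frame of rack below 0 m and y of round_mid in the frame of rack above 0 m) or (y of block_mid in the frame of rack below 0.07 m and y of round_mid in the frame of rack above 0.07 m)))) and ((y of dish_round in the frame of dish_bar above 0 m and ((y of round_mid in the frame of rack below -0.07 m and y of bar_mid in the frame of rack above -0.07 m) or (y of round_mid in the frame of rack below 0 m and y of bar_mid in the frame of rack above 0 m) or (y of round_mid in the frame of rack below 0.07 m and y of bar_mid in the frame of rack above 0.07 m))) or (y of dish_round in the frame of dish_bar below 0 m and ((y of bar_mid in the frame of rack below -0.07 m and y of round_mid in the frame of rack above -0.07 m) or (y of bar_mid in the frame of rack below 0 m and y of round_mid in the frame of rack above 0 m) or (y of bar_mid in the frame of rack below 0.07 m and y of round_mid in the frame of rack above 0.07 m)))) and ((y of dish_tall in the frame of dish_block above 0 m and ((y of tall_mid in the frame of rack below -0.07 m and y of block_mid in the frame of rack above -0.07 m) or (y of tall_mid in the frame of rack below 0 m and y of block_mid in the frame of rack above 0 m) or (y of tall_mid in the frame of rack below 0.07 m and y of block_mid in the frame of rack above 0.07 m))) or (y of dish_tall in the frame of dish_block below 0 m and ((y of block_mid in the frame of rack below -0.07 m and y of tall_mid in the frame of rack above -0.07 m) or (y of block_mid in the frame of rack below 0 m and y of tall_mid in the frame of rack above 0 m) or (y of block_mid in the frame of rack below 0.07 m and y of tall_mid in the frame of rack above 0.07 m)))) and ((y of dish_tall in the frame of dish_bar above 0 m and ((y of tall_mid in the frame of rack below -0.07 m and y of bar_mid in the frame of rack above -0.07 m) or (y of tall_mid in the frame of rack below 0 m and y of bar_mid in the frame of rack above 0 m) or (y of tall_mid in the frame of rack below 0.07 m and y of bar_mid in the frame of rack above 0.07 m))) or (y of dish_tall in the frame of dish_bar below 0 m and ((y of bar_mid in the frame of rack below -0.07 m and y of tall_mid in the frame of rack above -0.07 m) or (y of bar_mid in the frame of rack below 0 m and y of tall_mid in the frame of rack above 0 m) or (y of bar_mid in the frame of rack below 0.07 m and y of tall_mid in the frame of rack above 0.07 m)))) and ((y of dish_block in the frame of dish_bar above 0 m and ((y of block_mid in the frame of rack below -0.07 m and y of bar_mid in the frame of rack above -0.07 m) or (y of block_mid in the frame of rack below 0 m and y of bar_mid in the frame of rack above 0 m) or (y of block_mid in the frame of rack below 0.07 m and y of bar_mid in the frame of rack above 0.07 m))) or (y of dish_block in the frame of dish_bar below 0 m and ((y of bar_mid in the frame of rack below -0.07 m and y of block_mid in the frame of rack above -0.07 m) or (y of bar_mid in the frame of rack below 0 m and y of block_mid in the frame of rack above 0 m) or (y of bar_mid in the frame of rack below 0.07 m and y of block_mid in the frame of rack above 0.07 m))))); the robot touches nothing.
It fails at once if a stamp tips over (leans more than 0.8 rad) (angle between any of round_mid, tall_mid, block_mid, bar_mid's own z axis and vertical above 0.8 rad).
It fails at once if a stamp is dropped (moves faster than 0.8 m/s with no finger on it, a fall of more than about 30 mm) ((linear speed of stamp_round above 0.8 m/s and contact force between stamp_round and the fingers below 0.05 N) or (linear speed of stamp_tall above 0.8 m/s and contact force between stamp_tall and the fingers below 0.05 N) or (linear speed of stamp_block above 0.8 m/s and contact force between stamp_block and the fingers below 0.05 N) or (linear speed of stamp_bar above 0.8 m/s and contact force between stamp_bar and the fingers below 0.05 N)).
It also fails if it takes over 117 s, if anything falls off the work surface, if the arm or the gripper's body presses on something with over 40 N, if the wrist force passes 120 N, or if a joint passes its speed limit or range.

## Working session

There is one attempt and no reset: what is moved stays moved. The work goes in short steps, Python scripts to look and compute and a tool call to move; the robot and the scene stay as the last step left them, time stands still between calls to the robot, and variables do not carry over. Pictures are saved under pics/ and viewed, about 12 in all and at most 16, crops included, and the job is handed in when it is done.

Besides the shell and the picture viewer there is one more tool, called after ">>>" as name(argument=value, ...), one argument or row to a line, values as JSON. apply_moves: Moves the arm, as the interface text tells. Its arguments: {"type":"object","properties":{"rows":{"type":"array","items":{"type":"array","items":{"type":"array","items":{"type":"number"}}}},"claw":{"type":"number"},"force":{"type":"number"}},"required":["rows"]}

```bash
mkdir -p pics
python3 - <<'E'
from station import *
import cv2,numpy as np
print(get_state())
for n in ("scene","top"):
    p,d=snapshot(n); np.savez(f"pics/{n}0.npz",p=p,d=d); cv2.imwrite(f"pics/{n}0.png",p[:,:,::-1])
    c=camera_info(n); print(n,c)
E
```

```text
{'t': 0.0, 'joints': array([-1.3636049 ,  0.33286139, -0.06471156,  1.46098392,  0.021576  ,
        1.34993407, -0.08850641]), 'qvel': array([ 5.68643563e-04,  1.36362085e-03,  1.01868072e-03,  2.12244932e-03,
       -4.09629080e-04, -7.50061277e-05, -6.61682589e-04]), 'tau': array([-6.93626826e-04, -6.23249602e+01,  2.42443214e-02, -3.89903140e+01,
       -6.14247657e-02,  3.96761997e-02,  1.32667069e-04]), 'tool_pos': array([0.14225659, 0.60816327, 0.22174019]), 'tool_rot': array([-3.14010111e+00,  4.55369960e-05,  2.91182239e+00]), 'wrist_force': array([-0.54799081, -0.89581074, -0.24308824]), 'ft_torque': array([-0.02811248, -0.00835986, -0.03978829]), 'gripper_width': 1.0001413275861573}
scene {'fx': 453.6417830474454, 'fy': 453.6417830474454, 'cx': 311.3712161614007, 'cy': 196.17372559028252, 'cam_to_world': array([[ 0.10753657,  0.75983365, -0.641162  ,  1.19499875],
       [ 0.99418143, -0.08624498,  0.06453755, -0.06760988],
       [-0.00625921, -0.6443715 , -0.76468699,  0.89594997],
       [ 0.        ,  0.        ,  0.        ,  1.        ]])}
top {'fx': 385.78667990241877, 'fy': 385.78667990241877, 'cx': 321.6927058763927, 'cy': 194.91855260489908, 'cam_to_world': array([[-0.02912683, -0.99608368,  0.08348011,  0.39066595],
       [-0.99946666,  0.02778822, -0.01715264,  0.00603826],
       [ 0.0147657 , -0.08393519, -0.99636181,  0.89304294],
       [ 0.        ,  0.        ,  0.        ,  1.        ]])}
```

View pics/top0.png

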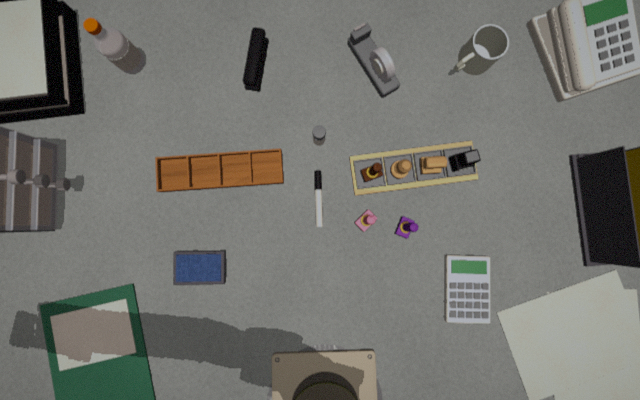

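View pics/scene0.png

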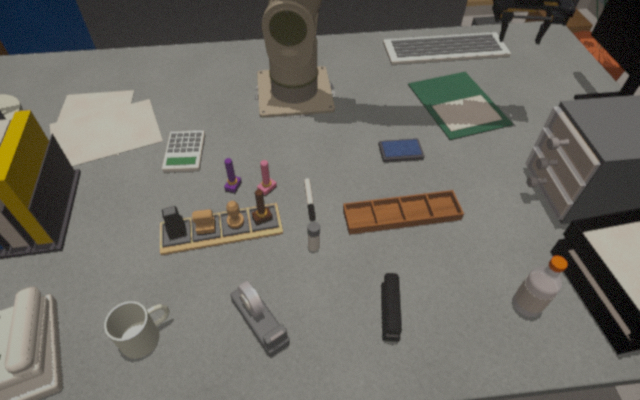

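```bash
cat > h.py <<'E'
import cv2,numpy as np
from station import *
def cloud(p,d,c):
    v,u=np.mgrid[:400,:640]; P=np.stack([(u-c['cx'])/c['fx']*d,(v-c['cy'])/c['fy']*d,d],-1)
    T=c['cam_to_world']; return P@T[:3,:3].T+T[:3,3]
def ray(px,c,z):
    px=np.atleast_2d(px).astype(float);T=c['cam_to_world']
    r=np.stack([(px[:,0]-c['cx'])/c['fx'],(px[:,1]-c['cy'])/c['fy'],np.ones(len(px))],1)@T[:3,:3].T
    return (T[:3,3]+r*((z-T[2,3])/r[:,2])[:,None])[:,:2]
def hsv(p): return cv2.cvtColor(p,cv2.COLOR_RGB2HSV)
def rect(xy):
    (x,y),(w,h),a=cv2.minAreaRect((xy*1000).astype(np.float32)); 
    return np.round([x,y,w,h,a],1)
E
python3 - <<'E'
from h import *
for n,roiR,roiB in (("top",(140,200,150,290),(140,200,345,485)),("scene",(185,235,340,465),(185,255,155,290))):
    z=np.load(f"pics/{n}0.npz");p,d=z['p'],z['d'];c=camera_info(n);X=cloud(p,d,c);H=hsv(p)
    for nm,r in (("rack",roiR),("board",roiB)):
        a=(slice(r[0],r[1]),slice(r[2],r[3])); h=H[a].astype(int);x=X[a]
        if nm=="rack":
            m=(h[...,0]<20)&(h[...,1]>120)&(x[...,2]>.018)&(x[...,2]<.034)
        else: m=(h[...,1]>55)&(h[...,0]>15)&(h[...,0]<35)&(x[...,2]>.006)&(x[...,2]<.018)
        print(n,nm,m.sum(),rect(x[m][:,:2]),np.median(x[m][:,2]))
    a=(slice(roiB[0],roiB[1]),slice(roiB[2],roiB[3]));x=X[a]
    # tall things on the board
    m=((x[...,2]>.05)&(x[...,2]<.15)).astype(np.uint8)
    k,l,s,ce=cv2.connectedComponentsWithStats(m)
    for i in range(1,k):
        if s[i,4]>8:
            q=x[l==i]; zm=np.percentile(q[:,2],95); t=q[q[:,2]>zm-.006]
            print(s[i,4],'ztop',zm.round(3),'xy',np.round(t[:,:2].mean(0),4),rect(t[:,:2]))
c=camera_info('top');print(ray([[366,220],[370,215],[406,227],[411,226],[320,132],[318,180]],c,.05))
z=np.load("pics/top0.npz");X=cloud(z['p'],z['d'],c);print(X[[216,226,132,175],[370,411,319,318]].round(3))
E
```

```text
top rack 843 [527.7 222.3  76.5 283.4   2.5] 0.025223174428000816
top board 1377 [ 523.3 -223.9   91.1  291.1    5.9] 0.011875290607660793
394 ztop 0.099 xy [ 0.531 -0.324] [ 531.3 -324.9   27.1   34.2   11.8]
261 ztop 0.075 xy [ 0.5261 -0.2571] [ 526.3 -257.    44.9   22.6   88.7]
175 ztop 0.091 xy [ 0.5181 -0.186 ] [ 518.7 -186.5   21.9   20.4   27.1]
122 ztop 0.117 xy [ 0.512 -0.122] [ 512.2 -122.1   16.5   16.9   89.7]
scene rack 799 [529.4 223.3  81.9 282.1   2.5] 0.02305763113788417
scene board 1146 [ 524.9 -221.3   96.3  289.5    5.7] 0.010237467323152394
179 ztop 0.114 xy [ 0.5145 -0.1203] [ 514.1 -120.1   15.9   18.    85.9]
182 ztop 0.089 xy [ 0.5209 -0.1841] [ 519.4 -184.3   21.2   20.5    9.9]
392 ztop 0.097 xy [ 0.5335 -0.3226] [ 531.3 -323.2   29.    33.2   12.4]
248 ztop 0.073 xy [ 0.5283 -0.2556] [ 527.2 -255.7   24.8   44.2    2.9]
[[ 0.40362678 -0.10365679]
 [ 0.41428367 -0.11284317]
 [ 0.38584605 -0.19058625]
 [ 0.38770308 -0.20165109]
 [ 0.60174957 -0.008802  ]
 [ 0.49445129 -0.00131243]]
[[ 0.411 -0.106  0.099]
 [ 0.388 -0.189  0.099]
 [ 0.594 -0.006  0.08 ]
 [ 0.51  -0.002  0.017]]
```

>>> apply_moves(
  rows=[
    [[0.8,-0.8,0.1,-1],[0.8,-0.8,0.1,-1],[0.8,-0.8,0.1,-1],[0.8,-0.8,0.1,-1],[0.8,-0.8,0.1,-1],[0.8,-0.8,0.1,-1],[0.8,-0.8,0.1,-1],[0.8,-0.8,0.1,-1]],
  ],
  claw=1,
  force=15,
)

```text
t: 0.9
tool_pos: [0.3976, 0.3438, 0.2503]
tool_rot: [-3.133, -0.002, 1.766]
wrist_force: [1.2, 0.5, 1.2]
gripper_width: 0.999
```

>>> apply_moves(
  rows=[
    [[0.7,-0.9,0,-1],[0.7,-0.9,0,-0.5],[0.5,-1,0,0],[0.3,-1,0,0],[0,-1,0,0],[0,-1,0,0],[0,-1,0,0],[0,-1,0,0]],
  ],
)

```text
t: 1.7
tool_pos: [0.4896, 0.017, 0.2486]
tool_rot: [-3.132, -0.001, 1.539]
wrist_force: [0.8, -0.1, -0.6]
gripper_width: 0.998
```

>>> apply_moves(
  rows=[
    [[0.2,-0.9,0,0.4],[0.2,-0.9,0,0.4],[0.2,-0.9,0,0],[0,-0.6,0,0],[0,0,0,0]],
  ],
)

```text
t: 2.2
tool_pos: [0.5116, -0.127, 0.2483]
tool_rot: [-3.132, -0.0, 1.647]
wrist_force: [-0.2, 0.3, 0.2]
gripper_width: 1.001
```

Run:
```python
from h import *
s=get_state();print(s['t'],s['tool_pos'],s['tool_rot'])
c=camera_info('wrist');p,d=snapshot('wrist');cv2.imwrite('pics/w1.png',p[:,:,::-1]);np.savez('pics/w1.npz',p=p,d=d,T=c['cam_to_world']);print(c)
X=cloud(p,d,c);m=((X[...,2]>.055)&(X[...,2]<.13)&(d>.03)).astype(np.uint8)
k,l,st,ce=cv2.connectedComponentsWithStats(m)
for i in range(1,k):
    if st[i,4]>300:
        q=X[l==i];zm=np.percentile(q[:,2],95);t=q[q[:,2]>zm-.008];print(st[i],'ztop',zm.round(4),rect(t[:,:2]))
```

```text
2.2 [ 0.51155301 -0.12697021  0.24828975] [-3.13167393e+00 -2.67908889e-04  1.64719211e+00]
{'fx': 344.9160909979379, 'fy': 344.9160909979379, 'cx': 319.8199221326813, 'cy': 202.0703233916101, 'cam_to_world': array([[ 0.99698042,  0.07689088,  0.01085521,  0.5079517 ],
       [ 0.07693722, -0.95914579, -0.27224992, -0.05378731],
       [-0.0105218 ,  0.27226301, -0.96216534,  0.40968421],
       [ 0.        ,  0.        ,  0.        ,  1.        ]])}
[ 405   39   38   37 1039] ztop 0.0804 [595.6  -5.7  27.9  27.9  75.3]
[195 141  34  26 610] ztop 0.1001 [ 404.3 -106.9   18.3   19.    30.4]
[612 159  28  46 971] ztop 0.0634 [ 826.9 -106.6   20.6   45.9   26.5]
[311 164  22  32 564] ztop 0.1148 [ 511.6 -122.3   18.8   19.6    4.8]
[ 507  195   83   50 2871] ztop 0.097 [ 749.1 -151.2   47.4   22.2   29.9]
[308 219  29  34 755] ztop 0.0899 [ 517.2 -186.4   24.8   25.4   68.3]
[179 221  33  32 649] ztop 0.0999 [ 386.5 -194.3   18.6   18.     2.1]
```

View pics/w1.png

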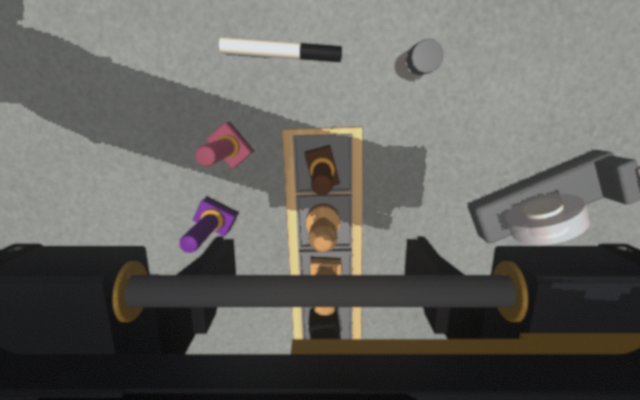

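>>> apply_moves(
  rows=[
    [[0,0.12,-0.8,0],[0,0,-0.9,0],[0,0,-0.9,0],[0,0,-0.9,0],[0,0,-0.6,0],[0,0,-0.2,0],[0,0,0,0]],
  ],
)

```text
t: 2.95
tool_pos: [0.5119, -0.1097, 0.0701]
tool_rot: [-3.133, -0.006, 1.659]
wrist_force: [0.9, 0.0, 0.6]
gripper_width: 0.999
```

>>> apply_moves(
  rows=[
    [[0,-0.32,0,0],[0,0,0,0]],
  ],
)

```text
t: 3.15
tool_pos: [0.5132, -0.1226, 0.0721]
tool_rot: [-3.135, -0.006, 1.661]
wrist_force: [0.2, 0.3, -0.1]
gripper_width: 0.998
```

>>> apply_moves(
  rows=[
    [[0,0,0,0],[0,0,0,0],[0,0,0,0],[0,0,0,0],[0,0,0,0],[0,0,0,0],[0,0,0,0],[0,0,0,0]],
  ],
  claw=0,
)

```text
t: 3.95
tool_pos: [0.5151, -0.1229, 0.0751]
tool_rot: [-3.14, -0.006, 1.66]
wrist_force: [-0.4, 0.5, 0.7]
gripper_width: 0.354
```

>>> apply_moves(
  rows=[
    [[0,0,0,0],[0,0,0,0],[0,0,0,0],[0,0,0,0]],
  ],
)

```text
t: 4.35
tool_pos: [0.515, -0.1229, 0.0749]
tool_rot: [-3.14, -0.006, 1.661]
wrist_force: [-0.5, -0.8, 0.7]
gripper_width: 0.224
```

>>> apply_moves(
  rows=[
    [[0,0,0.3,0],[0,0,0.7,0],[0,0,0.8,0],[0,0,0.8,0],[0,0,0.8,0],[0,0.3,0.5,0],[0,0.6,0.1,0],[0,0.8,0,0]],
  ],
  force=20,
)

```text
t: 5.15
tool_pos: [0.5122, -0.0597, 0.2472]
tool_rot: [-3.141, -0.004, 1.649]
wrist_force: [-0.2, -0.6, -0.0]
gripper_width: 0.224
```

>>> apply_moves(
  rows=[
    [[0.1,0.8,0,0],[0.1,0.8,0,0],[0.1,0.8,0,0],[0.1,0.8,0,0],[0.1,0.6,0,0],[0,0.3,0,0],[0,0.1,0,0],[0,0,0,0]],
  ],
)

```text
t: 5.95
tool_pos: [0.5314, 0.1162, 0.2543]
tool_rot: [3.136, -0.006, 1.649]
wrist_force: [-0.6, -1.9, -1.0]
gripper_width: 0.225
```

>>> apply_moves(
  rows=[
    [[0,0,-0.5,0],[0,0,-0.8,0],[0,0,-0.8,0],[0,0,-0.7,0],[0,0,-0.5,0],[0,0,-0.2,0],[0,0,0,0],[0,0,0,0]],
  ],
)

```text
t: 6.75
tool_pos: [0.5328, 0.1033, 0.1141]
tool_rot: [3.13, -0.005, 1.634]
wrist_force: [-0.3, 0.4, -0.4]
gripper_width: 0.226
```

>>> apply_moves(
  rows=[
    [[0,0.38,-0.1,0],[0,0,-0.2,0],[0,0,0,0],[0,0,0,0]],
  ],
)

```text
t: 7.15
tool_pos: [0.5346, 0.1205, 0.1042]
tool_rot: [3.126, -0.007, 1.634]
wrist_force: [0.5, -0.1, -0.5]
gripper_width: 0.226
```

>>> apply_moves(
  rows=[
    [[0,0,-0.3,0],[0,0,-0.3,0],[0,0,-0.2,0],[0,0,0,0],[0,0,0,0]],
  ],
)

```text
t: 7.65
tool_pos: [0.5341, 0.1198, 0.0687]
tool_rot: [3.127, -0.006, 1.634]
wrist_force: [0.0, -0.2, -0.7]
gripper_width: 0.226
```

>>> apply_moves(
  rows=[
    [[0,0,-0.06,0],[0,0,0,0],[0,0,0,0]],
  ],
)

```text
t: 7.95
tool_pos: [0.5345, 0.1198, 0.0666]
tool_rot: [3.126, -0.006, 1.634]
wrist_force: [0.6, 0.1, -1.0]
gripper_width: 0.227
```

>>> apply_moves(
  rows=[
    [[0,0,-0.04,0],[0,0,0,0],[0,0,0,0]],
  ],
)

```text
t: 8.25
tool_pos: [0.5356, 0.1199, 0.0663]
tool_rot: [3.124, -0.007, 1.634]
wrist_force: [1.7, -0.1, -0.8]
gripper_width: 0.224
```

>>> apply_moves(
  rows=[
    [[0,0,0,0],[0,0,0,0],[0,0,0,0],[0,0,0,0],[0,0,0,0],[0,0,0,0],[0,0,0,0],[0,0,0,0]],
  ],
  claw=1,
)

```text
t: 9.05
tool_pos: [0.5358, 0.1201, 0.0664]
tool_rot: [3.123, -0.007, 1.634]
wrist_force: [-1.0, 1.3, -0.4]
gripper_width: 0.865
```

>>> apply_moves(
  rows=[
    [[0,0,0.3,0],[0,0,0.7,0],[0,0,0.8,0],[0,0,0.8,0],[0,-0.2,0.8,0],[0,-0.6,0.4,0],[0,-0.8,0,0],[0,-0.9,0,0]],
  ],
)

```text
t: 9.85
tool_pos: [0.5345, 0.0214, 0.2309]
tool_rot: [3.12, -0.008, 1.642]
wrist_force: [-0.6, -0.5, -1.0]
gripper_width: 1.002
```

```bash
cat > chk.py <<'E'
from h import *
import sys
# heights/tops on rack and board from scene+top cameras
for n in sys.argv[2:]:
    p,d=snapshot(n);c=camera_info(n);X=cloud(p,d,c);cv2.imwrite(f'pics/{sys.argv[1]}_{n}.png',p[:,:,::-1])
    m=((X[...,2]>.045)&(X[...,2]<.125)&(abs(X[...,0]-.527)<.05)&(abs(X[...,1])<.4)).astype(np.uint8)
    k,l,st,ce=cv2.connectedComponentsWithStats(m)
    for i in range(1,k):
        if st[i,4]>60:
            q=X[l==i];zm=np.percentile(q[:,2],95);t=q[q[:,2]>zm-.006];print(n,st[i,4],'ztop',zm.round(4),rect(t[:,:2]))
E
python3 chk.py a top scene; python3 -c "
from h import *
s=get_state();print(s['tool_pos'],s['tool_rot'])"
```

```text
top 413 ztop 0.099 [ 531.1 -324.4   27.4   34.7    9.8]
top 260 ztop 0.0745 [ 526.4 -257.4   43.2   22.4   89.5]
top 175 ztop 0.0914 [ 518.6 -185.8   24.    20.    41.5]
scene 176 ztop 0.1046 [537.9 121.7  19.2  18.4   3.2]
scene 185 ztop 0.0893 [ 520.  -184.8   19.1   21.    37.1]
scene 426 ztop 0.0969 [ 531.1 -323.3   30.9   32.8   10.5]
scene 253 ztop 0.0727 [ 527.9 -255.2   44.3   25.2   88.8]
[0.5346147  0.01599682 0.23108452] [ 3.11957982 -0.00668473  1.63244559]
```

>>> apply_moves(
  rows=[
    [[-0.1,-0.9,0,0],[-0.1,-0.9,0,0],[-0.1,-0.9,0,0],[-0.1,-0.9,0,0],[0,-0.8,0,0],[0,-0.5,0,0],[0,-0.1,-0.2,0],[0,0,-0.4,0]],
  ],
)

```text
t: 10.75
tool_pos: [0.5179, -0.1894, 0.2137]
tool_rot: [3.111, -0.008, 1.633]
wrist_force: [-0.5, 0.9, -1.2]
gripper_width: 0.999
```

>>> apply_moves(
  rows=[
    [[0,0,-0.6,0],[0,0,-0.7,0],[0,0,-0.6,0],[0,0,-0.4,0],[0,0,-0.2,0],[0,0,0,0],[0,0,0,0]],
  ],
)

```text
t: 11.45
tool_pos: [0.5181, -0.1799, 0.1077]
tool_rot: [3.114, -0.013, 1.639]
wrist_force: [-0.5, 0.0, 0.7]
gripper_width: 0.998
```

>>> apply_moves(
  rows=[
    [[0,-0.15,-0.4,0],[0,0,-0.5,0],[0,0,-0.4,0],[0,0,-0.2,0],[0,0,0,0],[0,0,0,0]],
  ],
)

```text
t: 12.05
tool_pos: [0.5206, -0.1873, 0.047]
tool_rot: [3.108, -0.012, 1.64]
wrist_force: [-0.2, -0.6, 1.6]
gripper_width: 0.998
```

>>> apply_moves(
  rows=[
    [[0,0.05,0,0],[0,0,0,0],[0,0,0,0],[0,0,0,0],[0,0,0,0],[0,0,0,0],[0,0,0,0],[0,0,0,0]],
  ],
  claw=0,
)

```text
t: 12.85
tool_pos: [0.5221, -0.1855, 0.0494]
tool_rot: [3.104, -0.011, 1.64]
wrist_force: [-0.3, 0.4, -0.4]
gripper_width: 0.358
```

>>> apply_moves(
  rows=[
    [[0,0,0,0],[0,0,0,0],[0,0,0,0]],
  ],
)

```text
t: 13.15
tool_pos: [0.5221, -0.1855, 0.0494]
tool_rot: [3.104, -0.011, 1.64]
wrist_force: [0.7, 0.4, 0.5]
gripper_width: 0.344
```

>>> apply_moves(
  rows=[
    [[0,0,0.3,0],[0,0,0.7,0],[0,0,0.8,0],[0,0,0.8,0],[0,0,0.8,0],[0,0.3,0.5,0],[0,0.7,0.1,0],[0,0.9,0,0]],
  ],
)

```text
t: 13.95
tool_pos: [0.5191, -0.1148, 0.2217]
tool_rot: [3.102, -0.008, 1.627]
wrist_force: [0.5, -0.1, -1.5]
gripper_width: 0.339
```

>>> apply_moves(
  rows=[
    [[0,0.9,0,0],[0,0.9,0,0],[0,0.9,0,0],[0,0.9,0,0],[0,0.9,0,0],[0,0.7,0,0],[0,0.4,0,0],[0,0.1,0,0]],
  ],
)

```text
t: 14.75
tool_pos: [0.5174, 0.1241, 0.2301]
tool_rot: [3.094, -0.011, 1.627]
wrist_force: [-0.8, -0.5, -0.5]
gripper_width: 0.343
```

>>> apply_moves(
  rows=[
    [[0.15,0.7,0,0],[0.15,0.6,0,0],[0,0.3,0,0],[0,0,-0.4,0],[0,0,-0.7,0],[0,0,-0.7,0],[0,0,-0.4,0],[0,0,-0.1,0]],
  ],
)

```text
t: 15.55
tool_pos: [0.5315, 0.1816, 0.1406]
tool_rot: [3.088, -0.01, 1.618]
wrist_force: [-0.3, 0.2, -0.9]
gripper_width: 0.34
```

>>> apply_moves(
  rows=[
    [[0,0.15,-0.3,0],[0,0.1,-0.5,0],[0,0,-0.5,0],[0,0,-0.4,0],[0,0,-0.2,0],[0,0,0,0],[0,0,0,0]],
  ],
)

```text
t: 16.25
tool_pos: [0.5341, 0.192, 0.0655]
tool_rot: [3.082, -0.013, 1.615]
wrist_force: [-0.2, -0.0, -0.2]
gripper_width: 0.338
```

>>> apply_moves(
  rows=[
    [[-0.1,-0.1,-0.2,0],[0,0,-0.2,0],[0,0,-0.15,0],[0,0,0,0],[0,0,0,0]],
  ],
)

```text
t: 16.75
tool_pos: [0.5309, 0.188, 0.0436]
tool_rot: [3.079, -0.014, 1.615]
wrist_force: [0.4, -0.2, 0.1]
gripper_width: 0.338
```

>>> apply_moves(
  rows=[
    [[0,0,-0.07,0],[0,0,-0.02,0],[0,0,0,0],[0,0,0,0]],
  ],
)

```text
t: 17.15
tool_pos: [0.5313, 0.1882, 0.0401]
tool_rot: [3.079, -0.014, 1.615]
wrist_force: [0.5, -0.0, -0.3]
gripper_width: 0.343
```

Release and go up.

>>> apply_moves(
  rows=[
    [[0,0,0,0],[0,0,0,0],[0,0,0,0],[0,0,0,0],[0,0,0,0],[0,0,0,0],[0,0,0,0],[0,0,0,0]],
  ],
  claw=1,
)

```text
t: 17.95
tool_pos: [0.5316, 0.1885, 0.0407]
tool_rot: [3.078, -0.015, 1.615]
wrist_force: [-0.3, 0.1, -0.3]
gripper_width: 0.959
```

>>> apply_moves(
  rows=[
    [[0,0,0.3,0],[0,0,0.7,0],[0,0,0.8,0],[0,0,0.9,0],[0,0,0.9,0],[0,-0.3,0.5,0],[0,-0.7,0,0],[0,-0.9,0,0]],
  ],
)

```text
t: 18.75
tool_pos: [0.5301, 0.114, 0.2174]
tool_rot: [3.075, -0.016, 1.622]
wrist_force: [-0.1, -0.6, 0.5]
gripper_width: 0.999
```

>>> apply_moves(
  rows=[
    [[0,-0.9,0,0],[0,-0.9,0,0],[0,-0.9,0,0],[0,-0.9,0,0],[0,-0.9,0,0],[0,-0.9,0,0],[0,-0.9,0,0],[0,-0.6,0,0]],
  ],
)

```text
t: 19.55
tool_pos: [0.5284, -0.1756, 0.2269]
tool_rot: [3.065, -0.02, 1.619]
wrist_force: [-0.2, 0.4, 0.1]
gripper_width: 0.998
```

```bash
python3 chk.py b top scene; python3 -c "
from h import *
s=get_state();print(s['t'],s['tool_pos'],s['tool_rot'])"
```

```text
top 119 ztop 0.1073 [536.8 120.7  18.2  16.   44.1]
top 172 ztop 0.082 [528.5 187.1  21.8  22.    1.9]
scene 169 ztop 0.1049 [538.3 123.5  16.2  19.   45.7]
scene 171 ztop 0.0797 [530.6 188.6  20.7  19.4  28.2]
scene 424 ztop 0.0973 [ 532.7 -322.9   29.9   33.3   13.5]
scene 256 ztop 0.0728 [ 527.1 -255.6   44.4   24.6   88.5]
19.65 [ 0.52806623 -0.17713894  0.22689927] [ 3.06487232 -0.01925836  1.61569352]
```

>>> apply_moves(
  rows=[
    [[0,-0.8,0,-0.2],[0,-0.6,0,-0.2],[0,-0.4,0,0],[0,-0.1,-0.4,0],[0,0,-0.7,0],[0,0,-0.7,0],[0,0,-0.4,0],[0,0,-0.1,0]],
  ],
)

```text
t: 20.45
tool_pos: [0.5288, -0.2482, 0.1327]
tool_rot: [3.062, -0.024, 1.564]
wrist_force: [-0.6, -0.1, -0.1]
gripper_width: 0.998
```

>>> apply_moves(
  rows=[
    [[0,-0.15,-0.3,0],[0,-0.1,-0.5,0],[0,0,-0.5,0],[0,0,-0.4,0],[0,0,-0.2,0],[0,0,0,0],[0,0,0,0]],
  ],
)

```text
t: 21.15
tool_pos: [0.5306, -0.2566, 0.0537]
tool_rot: [3.06, -0.025, 1.568]
wrist_force: [-0.5, 0.7, 0.9]
gripper_width: 0.999
```

>>> apply_moves(
  rows=[
    [[-0.08,0,-0.15,0],[0,0,-0.13,0],[0,0,0,0],[0,0,0,0]],
  ],
)

```text
t: 21.55
tool_pos: [0.5283, -0.257, 0.0436]
tool_rot: [3.056, -0.024, 1.568]
wrist_force: [-0.4, -1.5, 0.2]
gripper_width: 1.002
```

>>> apply_moves(
  rows=[
    [[0,0,0,0],[0,0,0,0],[0,0,0,0],[0,0,0,0],[0,0,0,0],[0,0,0,0],[0,0,0,0],[0,0,0,0]],
  ],
  claw=0,
)

```text
t: 22.35
tool_pos: [0.5288, -0.2571, 0.0442]
tool_rot: [3.055, -0.024, 1.568]
wrist_force: [0.9, 0.4, -0.5]
gripper_width: 0.358
```

>>> apply_moves(
  rows=[
    [[0,0,0,0],[0,0,0,0],[0,0,0,0]],
  ],
)

```text
t: 22.65
tool_pos: [0.5288, -0.2571, 0.0442]
tool_rot: [3.055, -0.024, 1.568]
wrist_force: [-0.4, 0.2, -0.7]
gripper_width: 0.286
```

>>> apply_moves(
  rows=[
    [[0,0,0,0],[0,0,0.3,0],[0,0,0.7,0],[0,0,0.8,0],[0,0,0.9,0],[0,0,0.9,0],[0,0.3,0.5,0],[0,0.8,0,0]],
  ],
)

```text
t: 23.45
tool_pos: [0.5252, -0.2176, 0.2189]
tool_rot: [3.056, -0.022, 1.558]
wrist_force: [0.2, 0.0, 0.2]
gripper_width: 0.285
```

>>> apply_moves(
  rows=[
    [[0,1,0,0],[0,1,0,0],[0,1,0,0],[0,1,0,0],[0,1,0,0],[0,1,0,0],[0,1,0,0],[0,1,0,0]],
  ],
)

```text
t: 24.25
tool_pos: [0.5234, 0.1087, 0.2285]
tool_rot: [3.045, -0.025, 1.547]
wrist_force: [0.3, -0.3, -1.0]
gripper_width: 0.286
```

>>> apply_moves(
  rows=[
    [[0.1,0.9,0,0.2],[0,0.9,0,0.2],[0,0.9,0,0.1],[0,0.6,0,0],[0,0.3,0,0],[0,0,-0.3,0],[0,0,-0.6,0],[0,0,-0.6,0]],
  ],
)

```text
t: 25.05
tool_pos: [0.5281, 0.2609, 0.1743]
tool_rot: [3.036, -0.029, 1.621]
wrist_force: [1.0, -0.3, -1.2]
gripper_width: 0.283
```

>>> apply_moves(
  rows=[
    [[0,0,-0.6,0],[0,0,-0.6,0],[0,0,-0.5,0],[0,0,-0.3,0],[0,0,-0.1,0],[0,0,0,0],[0,0,0,0]],
  ],
)

```text
t: 25.75
tool_pos: [0.5283, 0.2475, 0.0837]
tool_rot: [3.038, -0.023, 1.607]
wrist_force: [-0.4, -0.1, -0.0]
gripper_width: 0.284
```

>>> apply_moves(
  rows=[
    [[0,0.28,-0.1,0],[0,0,-0.3,0],[0,0,-0.3,0],[0,0,-0.2,0],[0,0,0,0],[0,0,0,0]],
  ],
)

```text
t: 26.35
tool_pos: [0.5289, 0.2608, 0.0459]
tool_rot: [3.036, -0.025, 1.609]
wrist_force: [0.7, -1.0, -0.3]
gripper_width: 0.286
```

>>> apply_moves(
  rows=[
    [[0,-0.06,-0.1,0],[0,0,-0.1,0],[0,0,-0.05,0],[0,0,0,0],[0,0,0,0]],
  ],
)

```text
t: 26.85
tool_pos: [0.5295, 0.2579, 0.0357]
tool_rot: [3.035, -0.025, 1.608]
wrist_force: [-0.6, -0.3, -0.6]
gripper_width: 0.284
```

>>> apply_moves(
  rows=[
    [[0,0,0,0],[0,0,0,0],[0,0,0,0],[0,0,0,0],[0,0,0,0],[0,0,0,0],[0,0,0,0],[0,0,0,0]],
  ],
  claw=1,
)

```text
t: 27.65
tool_pos: [0.53, 0.2584, 0.0366]
tool_rot: [3.034, -0.026, 1.608]
wrist_force: [0.5, -0.3, 0.5]
gripper_width: 0.931
```

>>> apply_moves(
  rows=[
    [[0,0,0.3,0],[0,0,0.7,0],[0,0,0.8,0],[0,0,0.9,0],[0,0,0.9,0],[0,-0.3,0.5,0],[0,-0.7,0,0],[0,-0.9,0,0]],
  ],
)

```text
t: 28.45
tool_pos: [0.5283, 0.184, 0.2133]
tool_rot: [3.031, -0.028, 1.615]
wrist_force: [0.6, -0.9, -0.4]
gripper_width: 1.0
```

>>> apply_moves(
  rows=[
    [[0,-1,0,0.3],[0,-1,0,0.3],[0,-1,0,0.3],[0,-1,0,0],[0,-1,0,0],[0,-1,0,0],[0,-1,0,0],[0,-1,0,0]],
  ],
)

```text
t: 29.25
tool_pos: [0.5267, -0.1486, 0.2227]
tool_rot: [3.019, -0.034, 1.747]
wrist_force: [1.7, -0.4, 0.3]
gripper_width: 0.998
```

>>> apply_moves(
  rows=[
    [[0,-0.9,0,0],[0,-0.6,0,0],[0,-0.2,0,0]],
  ],
)

```text
t: 29.55
tool_pos: [0.5249, -0.225, 0.226]
tool_rot: [3.016, -0.032, 1.74]
wrist_force: [0.0, -0.3, -0.6]
gripper_width: 0.999
```

```bash
python3 chk.py c top scene; python3 -c "
from h import *
s=get_state();print(s['t'],s['tool_pos'],s['tool_rot'],s['joints'].round(2))"
```

```text
top 78 ztop 0.0671 [ 529.  -308.8   24.1    2.9   10.8]
top 120 ztop 0.1076 [537.1 120.7  18.7  16.5  87.4]
top 174 ztop 0.082 [528.3 187.1  21.   21.7  69.3]
top 256 ztop 0.0656 [528.8 256.8  23.8  44.7   3.3]
scene 172 ztop 0.1048 [538.5 122.6  17.7  17.8  25.4]
scene 171 ztop 0.0799 [529.6 188.1  18.4  21.8  88.9]
scene 218 ztop 0.0638 [530.8 257.8  24.2  43.8   3. ]
scene 424 ztop 0.097 [ 531.6 -323.3   29.5   33.5   13.8]
29.65 [ 0.52524171 -0.22328254  0.22567505] [ 3.01642978 -0.03273821  1.74152675] [-0.39  0.18  0.87  1.72 -0.25  1.23  0.71]
```

>>> apply_moves(
  rows=[
    [[0.1,-0.8,0,0.2],[0.1,-0.8,0,0.1],[0,-0.6,0,0],[0,-0.3,0,0],[0,0,-0.3,0],[0,0,-0.6,0],[0,0,-0.6,0],[0,0,-0.3,0]],
  ],
)

```text
t: 30.45
tool_pos: [0.5395, -0.3086, 0.1514]
tool_rot: [3.011, -0.041, 1.804]
wrist_force: [0.2, 0.5, -0.5]
gripper_width: 0.996
```

>>> apply_moves(
  rows=[
    [[0,0,0,0],[0,0,0,0]],
  ],
)

```text
t: 30.65
tool_pos: [0.5395, -0.3051, 0.1497]
tool_rot: [3.013, -0.044, 1.807]
wrist_force: [0.6, -0.4, 0.3]
gripper_width: 1.003
```

>>> apply_moves(
  rows=[
    [[-0.15,-0.5,-0.2,-0.1],[0,0,-0.5,0],[0,0,-0.5,0],[0,0,-0.5,0],[0,0,-0.3,0],[0,0,0,0],[0,0,0,0]],
  ],
)

```text
t: 31.35
tool_pos: [0.5387, -0.3246, 0.0753]
tool_rot: [3.003, -0.039, 1.797]
wrist_force: [0.0, -0.1, -0.2]
gripper_width: 0.999
```

>>> apply_moves(
  rows=[
    [[-0.12,0,-0.2,0],[0,0,-0.2,0],[0,0,0,0],[0,0,0,0]],
  ],
)

```text
t: 31.75
tool_pos: [0.5347, -0.3252, 0.0606]
tool_rot: [3.001, -0.037, 1.798]
wrist_force: [0.1, -0.4, 0.6]
gripper_width: 1.003
```

>>> apply_moves(
  rows=[
    [[0,0,0,0],[0,0,0,0],[0,0,0,0],[0,0,0,0],[0,0,0,0],[0,0,0,0],[0,0,0,0],[0,0,0,0]],
  ],
  claw=0,
  force=15,
)

```text
t: 32.55
tool_pos: [0.535, -0.3255, 0.0613]
tool_rot: [3.0, -0.036, 1.798]
wrist_force: [-3.2, 0.8, 5.0]
gripper_width: 0.359
```

>>> apply_moves(
  rows=[
    [[0,0,0,0],[0,0,0,0]],
  ],
)

```text
t: 32.75
tool_pos: [0.5346, -0.3257, 0.0615]
tool_rot: [3.0, -0.037, 1.797]
wrist_force: [-3.2, 0.6, 2.0]
gripper_width: 0.358
```

Run:
```python
from h import *
p,d=snapshot('scene');cv2.imwrite('pics/s2.png',cv2.resize(p[120:280,100:300,::-1],None,fx=4,fy=4))[:0] if 0 else cv2.imwrite('pics/s2.png',cv2.resize(p[130:270,110:300,::-1],None,fx=4,fy=4))
```

```text
(no output)
```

View pics/s2.png

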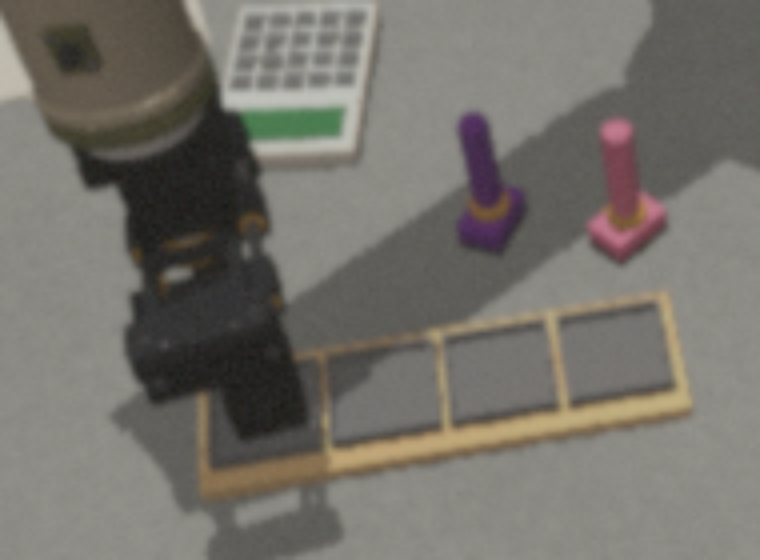

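>>> apply_moves(
  rows=[
    [[0,0,0.15,0],[0,0,0.15,0],[0,0,0.15,0],[0,0,0,0],[0,0,0,0]],
  ],
  force=25,
)

```text
t: 33.3
tool_pos: [0.5351, -0.3254, 0.0811]
tool_rot: [3.0, -0.036, 1.798]
wrist_force: [-0.3, 0.6, -1.5]
gripper_width: 0.324
```

Run:
```python
from h import *
p,d=snapshot('scene');cv2.imwrite('pics/s3.png',cv2.resize(p[150:270,110:270,::-1],None,fx=4.5,fy=4.5))
```

```text
(no output)
```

View pics/s3.png

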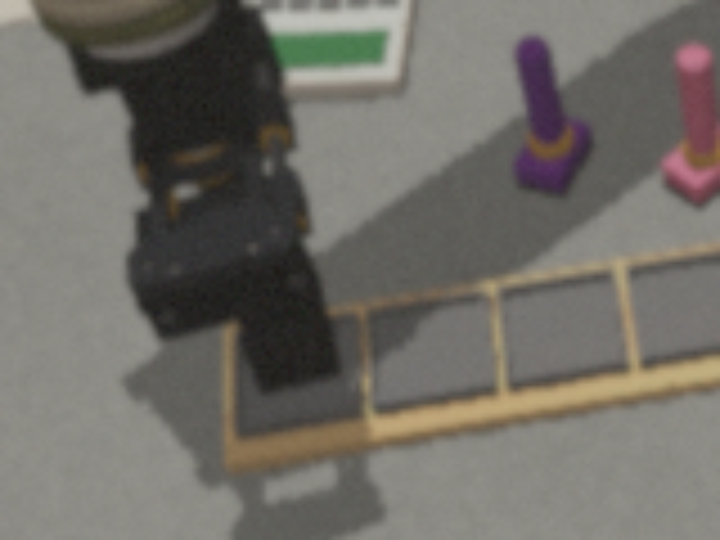

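>>> apply_moves(
  rows=[
    [[0,0,0.4,0],[0,0,0.7,0],[0,0,0.9,0],[0,0,0.9,0],[0,0.2,0.6,0],[0,0.5,0.2,0],[0,0.8,0,0],[0,1,0,0]],
  ],
)

```text
t: 34.15
tool_pos: [0.531, -0.2303, 0.2417]
tool_rot: [3.0, -0.032, 1.784]
wrist_force: [0.7, 0.2, -1.0]
gripper_width: 0.322
```

>>> apply_moves(
  rows=[
    [[0,1,0,-0.3],[0,1,0,-0.3],[0,1,0,-0.3],[0,1,0,-0.3],[0,1,0,0],[0,1,0,0],[0,1,0,0],[0,1,0,0]],
  ],
)

```text
t: 34.95
tool_pos: [0.5288, 0.0977, 0.251]
tool_rot: [2.989, -0.037, 1.599]
wrist_force: [1.0, -0.2, -0.8]
gripper_width: 0.324
```

>>> apply_moves(
  rows=[
    [[0,0.9,0,0],[0,0.9,0,0],[0,0.9,0,0],[0,0.7,0,0],[0,0.4,0,0],[0,0,0,0]],
  ],
)

```text
t: 35.55
tool_pos: [0.5273, 0.2596, 0.2565]
tool_rot: [2.986, -0.04, 1.602]
wrist_force: [0.5, -0.4, -1.7]
gripper_width: 0.321
```

>>> apply_moves(
  rows=[
    [[-0.1,0.7,0,0],[-0.1,0.6,0,0],[-0.1,0.3,0,0],[0,0.1,-0.4,0],[0,0,-0.7,0],[0,0,-0.7,0],[0,0,-0.6,0],[0,0,-0.4,0]],
  ],
)

```text
t: 36.35
tool_pos: [0.5213, 0.316, 0.1482]
tool_rot: [2.977, -0.041, 1.585]
wrist_force: [-0.1, -0.5, 0.0]
gripper_width: 0.326
```

>>> apply_moves(
  rows=[
    [[0,0,-0.2,0],[0,0,0,0],[0,0,0,0]],
  ],
)

```text
t: 36.65
tool_pos: [0.5219, 0.3115, 0.1393]
tool_rot: [2.978, -0.038, 1.58]
wrist_force: [0.3, -0.0, -0.1]
gripper_width: 0.321
```

>>> apply_moves(
  rows=[
    [[-0.15,0.38,-0.2,0],[0,0,-0.4,0],[0,0,-0.4,0],[0,0,-0.3,0],[0,0,-0.1,0],[0,0,0,0],[0,0,0,0]],
  ],
)

```text
t: 37.35
tool_pos: [0.5166, 0.3332, 0.0862]
tool_rot: [2.973, -0.045, 1.583]
wrist_force: [-0.4, -0.2, -0.1]
gripper_width: 0.321
```

>>> apply_moves(
  rows=[
    [[0,-0.18,0,0],[0,0,-0.2,0],[0,0,-0.25,0],[0,0,-0.2,0],[0,0,0,0],[0,0,0,0]],
  ],
)

```text
t: 37.95
tool_pos: [0.5173, 0.3252, 0.0591]
tool_rot: [2.971, -0.046, 1.582]
wrist_force: [0.5, 0.4, -0.5]
gripper_width: 0.322
```

>>> apply_moves(
  rows=[
    [[0,0,-0.08,0],[0,0,-0.05,0],[0,0,0,0],[0,0,0,0]],
  ],
)

```text
t: 38.35
tool_pos: [0.5183, 0.3263, 0.0557]
tool_rot: [2.969, -0.049, 1.582]
wrist_force: [0.7, -0.3, -1.3]
gripper_width: 0.323
```

>>> apply_moves(
  rows=[
    [[0,0,-0.07,0],[0,0,-0.04,0],[0,0,0,0]],
  ],
)

```text
t: 38.65
tool_pos: [0.5197, 0.3275, 0.0554]
tool_rot: [2.967, -0.052, 1.582]
wrist_force: [-0.7, 0.2, -1.6]
gripper_width: 0.323
```

>>> apply_moves(
  rows=[
    [[-0.03,0,-0.1,0],[0,0,-0.05,0],[0,0,0,0]],
  ],
)

```text
t: 38.95
tool_pos: [0.5216, 0.3289, 0.0552]
tool_rot: [2.962, -0.057, 1.582]
wrist_force: [-0.1, 0.5, 0.1]
gripper_width: 0.326
```

Run:
```python
from h import *
s=get_state();print(s['t'],s['joints'].round(3),s['wrist_force'],s['tool_pos'],s['tool_rot'])
p,d=snapshot('scene');cv2.imwrite('pics/s4.png',cv2.resize(p[120:240,330:490,::-1],None,fx=4.5,fy=4.5))
```

```text
38.95 [-0.999  0.353  0.382  1.859 -0.097  0.776 -0.582] [-0.12917409  0.46644817  0.09753219] [0.52156062 0.32892727 0.05517571] [ 2.96170202 -0.05740387  1.58178283]
```

View pics/s4.png

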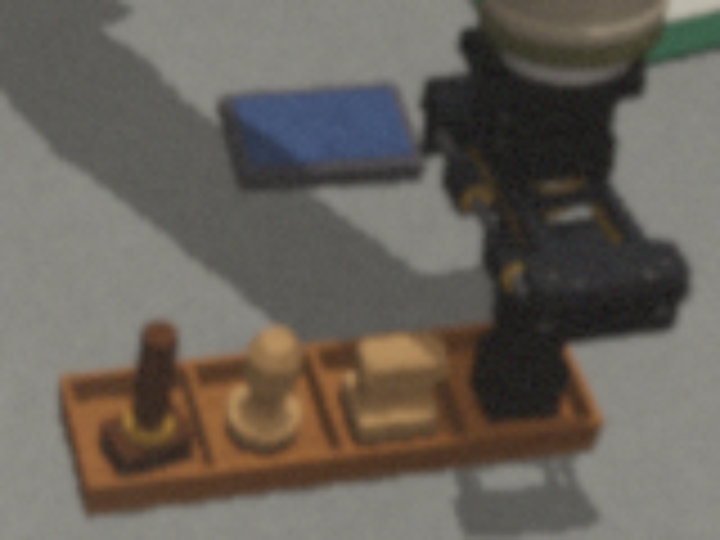

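>>> apply_moves(
  rows=[
    [[0,0,0,0],[0,0,0,0],[0,0,0,0],[0,0,0,0],[0,0,0,0],[0,0,0,0],[0,0,0,0],[0,0,0,0]],
  ],
  claw=1,
)

```text
t: 39.8
tool_pos: [0.5218, 0.3291, 0.0537]
tool_rot: [2.961, -0.057, 1.582]
wrist_force: [-0.6, 0.6, -0.0]
gripper_width: 0.952
```

Run:
```python
from h import *
p,d=snapshot('scene');cv2.imwrite('pics/s5.png',cv2.resize(p[120:240,330:490,::-1],None,fx=4.5,fy=4.5))
```

```text
(no output)
```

View pics/s5.png

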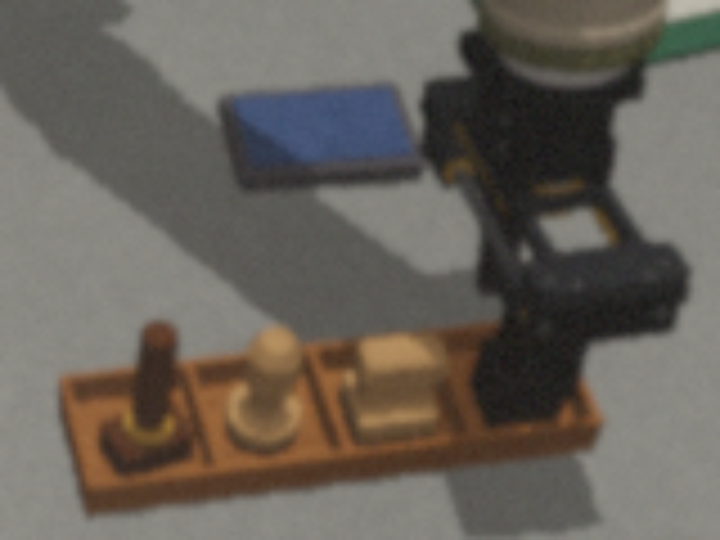

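>>> apply_moves(
  rows=[
    [[0,0,0.1,0],[-0.05,0,0.3,0],[-0.1,0,0.5,0],[-0.1,0,0.6,0],[-0.1,0,0.8,0],[0,0,0.8,0],[0,0,0.8,0],[0,0,0.5,0]],
  ],
)

```text
t: 40.65
tool_pos: [0.5049, 0.3267, 0.2394]
tool_rot: [2.963, -0.055, 1.581]
wrist_force: [0.1, -0.2, 0.0]
gripper_width: 0.998
```

>>> apply_moves(
  rows=[
    [[-0.5,0,0,0],[-0.8,0,0,0],[-0.8,0,0,0],[-0.5,0,0,0],[0,0,0,0],[0,0,0,0]],
  ],
)

```text
t: 41.25
tool_pos: [0.3999, 0.326, 0.2508]
tool_rot: [2.952, -0.066, 1.578]
wrist_force: [0.2, 0.2, 0.9]
gripper_width: 1.001
```

```bash
python3 chk.py e top scene; python3 -c "
from h import *
s=get_state();print(s['t'],s['tool_pos'],s['wrist_force'])
p=cv2.imread('pics/e_scene.png');q=cv2.imread('pics/e_top.png')
cv2.imwrite('pics/e.png',np.vstack([cv2.resize(p[150:250,330:490],(640,400)),cv2.resize(q[135:210,150:290],(640,190))]))"
```

```text
top 120 ztop 0.107 [537.2 120.8  18.4  17.2  86.6]
top 173 ztop 0.0816 [527.7 187.2  22.9  21.9  60.9]
top 360 ztop 0.0902 [528.7 329.   32.6  25.9  88.6]
top 259 ztop 0.066 [528.8 256.7  23.4  45.    2.3]
scene 314 ztop 0.088 [530.5 329.7  31.   34.6   3.8]
scene 171 ztop 0.105 [537.9 121.8  20.1  18.5   7.8]
scene 172 ztop 0.0794 [529.5 188.3  21.7  20.2  57.7]
scene 217 ztop 0.0644 [530.5 258.1  25.2  44.6   0.9]
41.35 [0.40036945 0.32594506 0.2504308 ] [-1.14328493  0.45425698 -0.42474238]
```

View pics/e.png

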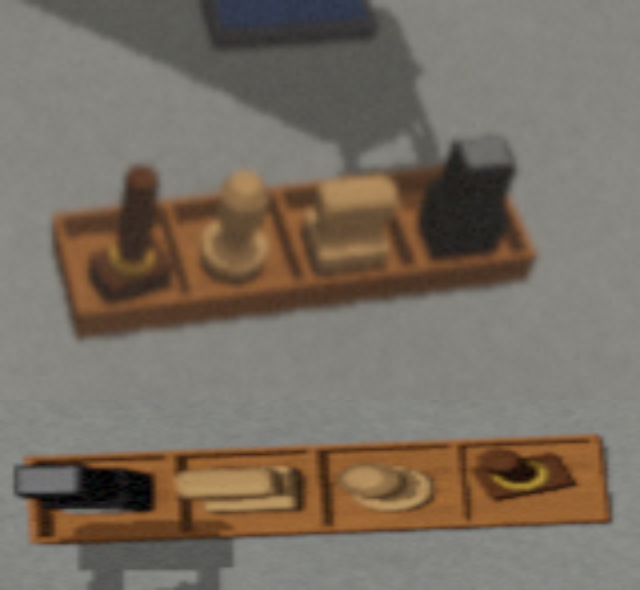

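```bash
python3 -c "
from station import *
print(job_done())"
```

```text
the job is handed in; nothing more can be done
None
```

All four stamps are standing upright and released in the rack, one per compartment, in reverse order. From the rack's left end they are block, bar, round, tall; in the dishes they stood tall, round, bar, block. I handed the job in at about 41 s of the 117 s allowed, and the pink and purple look-alikes were not touched.

My last checks with the top and scene cameras agreed with each other:

| Stamp | Measured top height (mm) | Expected (mm) |
|---|---|---|
| tall | 105–107 | 106 |
| round | 79–82 | 82 |
| bar | 64–66 | 64 |
| block | 88–90 | 88 |

All centres are within about 10 mm of the rack's long centre line, where 30 mm is allowed. The gripper was well clear of the stamps.

One thing was off. The tool's tilt crept up to about 0.19 rad over the run, and the moves gave no way to correct it. The block therefore leaned with the gripper while it was carried (0.14–0.19 rad) and settled flat when released.

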